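# Seat the ball stake in the bench holder

## Task

Take the ball-headed stake with the blue collar out of the wooden rack and set it in the bore of the green stake holder. Lean it over by about 20 degrees and start it edge-first, so that the low edge of its foot goes into the mouth of the bore, then straighten it and slide it down until it is fully home before letting go. Leave the other two stakes standing in the rack.

Things in the scene. Friction and masses are not known exactly. Their poses are not given: they have to be found in the camera images.
- ball_stake_mid (a point): Ball stake: steel pin 150 mm tall, 0.34 kg; shank 20 mm in diameter from the flat foot up to 120 mm, then a blue collar (34 mm wide, 8 mm thick) and a 25 mm steel ball. This point is its centre, 75 mm above the foot; z runs from foot to ball. Stands loose in one of 3 sockets (25 mm wide, 30 mm deep, 90 mm apart, any order) of a fixed wooden rack 250 x 60 x 40 mm high; lifts straight up.
- bore (a point): Centre of the bore's mouth in the stake holder, a fixed green block 80 x 80 mm on a wooden foot 130 x 110 mm. The mouth is in the flat top, 62 mm above the bench. Bore: round, vertical, 24 mm in diameter, 40 mm deep, flat bottom, 3 mm chamfer at the mouth; z points up out of it. Leaning 20 degrees, the 20 mm shank enters by its low edge about 6 mm, foot centre about 3 mm below the mouth.
- flat_stake_mid (a point): A second stake of the same make: steel shank 20 mm in diameter, 150 mm tall in all, with a flat brass head 28 mm in diameter and 22 mm high, above a yellow collar. This point is its centre, 75 mm above its foot; z runs up the shank.
- cone_stake_mid (a point): A third stake of the same make: steel shank 20 mm in diameter, 150 mm tall in all, with a pointed dark steel cone 22 mm high, above a red collar. This point is its centre, 75 mm above its foot; z runs up the shank.
Not all that is in view belongs to the job. Leave any purple look-alike of the part that bears ball_stake_mid alone.

How it is judged:
On the way, in this order (a step that is already met when the one before it is completed fails the run):
1. the ball stake, leaning at least 9 degrees, has the low edge of its foot in the mouth of the bore (its foot centre within 7 mm of the bore's centre line, at most 20 mm in) (x of bore in the frame of ball_stake_mid between -0.007 and 0.007 m and y of bore in the frame of ball_stake_mid between -0.007 and 0.007 m and z of bore in the frame of ball_stake_mid between -0.0745 and -0.055 m and angle between ball_stake_mid's own z axis and vertical above 0.157 rad), for 0.1 s.
2. still held by the gripper, the ball stake is upright (within 10 degrees) and down the bore to within 10 mm of the bottom (x of bore in the frame of ball_stake_mid between -0.01 and 0.01 m and y of bore in the frame of ball_stake_mid between -0.01 and 0.01 m and z of ball_stake_mid in the frame of bore below 0.045 m and angle between ball_stake_mid's own z axis and vertical below 0.175 rad and contact force between the fingers and anything else above 0.5 N), for 0.1 s.
At the end, for the whole second after the job is handed in: The ball stake stands released in the holder's bore, within 6 mm of its bottom, within 10 mm of its centre line and within 10 degrees of upright; the other two stakes stand in the rack, within 30 mm of where they were and 17 degrees of upright (x of bore in the frame of ball_stake_mid between -0.01 and 0.01 m and y of bore in the frame of ball_stake_mid between -0.01 and 0.01 m and z of ball_stake_mid in the frame of bore below 0.041 m and angle between ball_stake_mid's own z axis and vertical below 0.175 rad and angle between each of flat_stake_mid, cone_stake_mid's own z axis and vertical below 0.3 rad and distance of each of flat_stake_mid, cone_stake_mid from where it was at the start of the episode below 0.03 m); the robot touches nothing.
It fails at once if one of the other two stakes is moved more than 50 mm (distance of any of flat_stake_mid, cone_stake_mid from where it was at the start of the episode above 0.05 m).
It also fails if it takes over 54 s, if anything falls off the work surface, if the arm or the gripper's body presses on something with over 40 N, if the wrist force passes 120 N, or if a joint passes its speed limit or range.

## Robot

A 7-joint arm with a two-finger parallel gripper is mounted at the origin on the work surface. World frame = base frame: x ahead of the robot, y to its left, z up, the work surface at z = 0. Lengths are in m, angles in rad, forces in N, time in s.
With the tool pointing down it reaches from about 0.425 to 0.925 m from the base axis. Payload 6.8 kg.
Tool frame: the origin (TCP) lies midway between the tips of the shut fingers; the grasp point (between the pads) lies r.grip_point_offset behind it (r.grip_point_offset is the distance from the TCP to the grasp point, in m); z points along the fingers, y is the direction in which the jaws open and shut (so a half turn about z gives the same grasp; the last joint's range is limited). The gripper opens to 85 mm and grips with 20 to 120 N. Pads are 22 mm wide; open, the fingers measure 114 mm over their backs; the gripper's body (76 mm by 85 mm) begins 54 mm behind the grasp point. The pads swing forward as they close: fully open they stand 13 mm farther back than shut.
Start: joints at [1.118, 0.477, 0.022, 1.555, -0.011, 1.109, -0.083], TCP at [0.228, -0.635, 0.231] pointing down, gripper open.
Joint ranges: [-2.96, 2.96], [-0.34, 2.1], [-1.41, 1.46], [0.24, 2.44], [-1.37, 4.51], [0.17, 1.92], [-2.96, 2.96]. Speed limits (rad/s): [2.39, 2.39, 3.14, 3.14, 3.14, 3.14, 3.14].

## Interface

Orientations are given as a rotation vector (axis times angle).
In Python, from bench import r gives the robot as it stands. The module is installed in compiled form; this text tells all that it offers.
- The arm moves only by the tool play_rows, never from a script. Its argument "deltas" is a list of rows, each a list of 3 entries, a list of its own where there are three numbers: the finger opening in mm, from 0 to 85.4, then the shift along the tool's x, y, z in mm, then the turn, a rotation vector about the tool's x, y, z in rad. A call has 1 to 8 rows; each row is the pose to reach, as a shift and turn from the pose measured when the call began, along the tool's axes at that moment; what a row does not reach only later rows make up. A row lasts 1/8 s, in which the tool goes at most 62.5 mm and 10.7 degrees, less where a joint would pass 70% of its speed; a pose out of reach is approached as far as the arm can. A call with a gripper value outside its range is refused whole. The fingers move at their own pace and stop on an object; "squeeze" is the grip in N (left out, the last holds). Time passes only in rows, so rows that repeat a pose let the fingers close. It gives the time, the measured TCP pose, the force and the opening at its end, in the units of the state.
- r.get_obs(): the state, without advancing time (a new reading comes with each control period).
- r.grab_frame(name): name is "scene" or "top"; returns (picture, depth): 480x640x3 uint8, red, green, blue; 480x640 float32, m along the optical axis (not along the pixel's ray), 0 where there is no reading.
- r.camera_model(name): a dict with "mtx" (3x3 intrinsics, pixels), "rvec" (rotation vector, rad) and "tvec" (3), from world to camera coordinates, as OpenCV has them. Camera axes: x right, y down, z forward; pixel columns grow to the right and rows downward; lengths in m; the calibration is good to about 2 mm. A picture is of the moment at which its call begins. camera_model takes no time and is no camera call.
- r.hand_in(): hands the job in, once; it reports no verdict.
The state is a dict: "clock": time; "joints": joint angles; "qvel": joint speeds; "tau": joint torques, N m; "tcp_pos": TCP position; "orientation": TCP orientation; "contact_force": force on the tool from outside, world axes, zero at the start; "moment": the same for the moment, N m; "grip_width": finger opening in m.
Only numpy, scipy, OpenCV 4.12 (cv2) and the standard library are available. Lean on these libraries where they do the work, as an engineer would, in place of code of your own. Each camera call takes 0.05 s, during which the arm holds its last target. There are 200 camera calls.

## Working session

There is one attempt and no reset: what is moved stays moved. The work goes in short steps, Python scripts to look and compute and a tool call to move; the robot and the scene stay as the last step left them, time stands still between calls to the robot, and variables do not carry over. Pictures are saved under pics/ and viewed, about 8 in all and at most 12, crops included, and the job is handed in when it is done.

Besides the shell and the picture viewer there is one more tool, called after "Request:" as name(argument=value, ...) on one line, values as JSON. play_rows: Moves the arm, as the interface text tells. Its arguments: {"type":"object","properties":{"deltas":{"type":"array"},"squeeze":{"type":"number"}},"required":["deltas"]}

```bash
mkdir -p pics; cat > h.py <<'E'
import numpy as np, cv2
from bench import r
from scipy.spatial.transform import Rotation as R
def cam(n):
    m=r.camera_model(n); K=np.array(m['mtx'],float); Rc=cv2.Rodrigues(np.array(m['rvec'],float))[0]; t=np.array(m['tvec'],float).ravel()
    return K,Rc,t
def ray(n,u,v):
    K,Rc,t=cam(n); d=Rc.T@np.linalg.solve(K,[u,v,1.]); return -Rc.T@t,d
def onz(n,u,v,z):
    c,d=ray(n,u,v); return c+d*(z-c[2])/d[2]
def cloud(n,D):
    K,Rc,t=cam(n); v,u=np.mgrid[:480,:640]; p=np.stack([(u-K[0,2])/K[0,0]*D,(v-K[1,2])/K[1,1]*D,D],-1)
    return (p-t)@Rc
def proj(n,p):
    K,Rc,t=cam(n); q=K@(Rc@np.array(p)+t); return q[:2]/q[2]
E
python3 - <<'E'
from h import *
for n in('scene','top'):
    im,d=r.grab_frame(n); cv2.imwrite(f'pics/{n}0.png',im[...,::-1]); np.savez(f'{n}0.npz',im=im,d=d)
    K,Rc,t=cam(n); print(n,K[0,0],-Rc.T@t,Rc[2])
print(r.get_obs(), r.grip_point_offset)
E
```

```text
scene 450.62902163365936 [1.05182017 0.17432605 0.57572579] [-0.71367569 -0.20883281 -0.66862237]
top 468.29851885944146 [0.44045162 0.01439509 0.89970375] [ 0.0487444  -0.02005186 -0.99860999]
{'clock': 0.1, 'joints': array([ 1.11790514,  0.47769436,  0.02236063,  1.55632797, -0.01151039,
        1.10932762, -0.08311449]), 'qvel': array([-0.00080814, -0.0020655 ,  0.00030199, -0.0014317 ,  0.00034707,
       -0.00109747, -0.00030598]), 'tau': array([ 4.57869537e-03, -5.97755456e+01,  1.61385499e+00, -2.81953114e+01,
        1.28674219e-02,  5.04171214e-03,  3.60833837e-06]), 'tcp_pos': array([ 0.22795355, -0.63478159,  0.23044916]), 'orientation': array([-3.09347036e+00, -5.38623899e-01,  6.17833851e-04]), 'contact_force': array([ 0.01661841,  1.07843515, -0.2275959 ]), 'moment': array([-0.01864806,  0.01711351, -0.08749258]), 'grip_width': 0.08541328890443853} 0.0187
```

View pics/scene0.png

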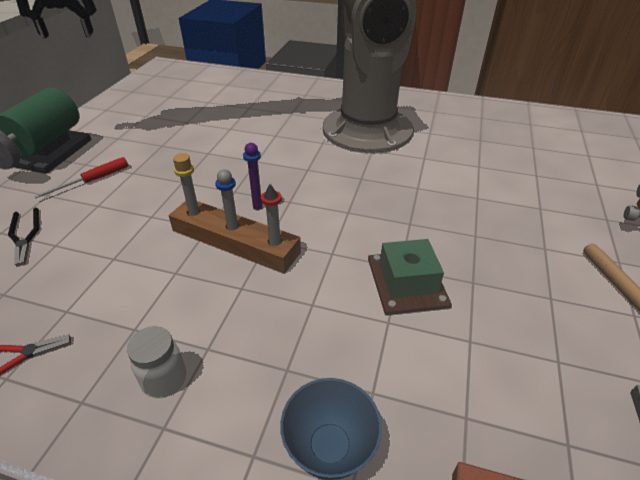

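View pics/top0.png

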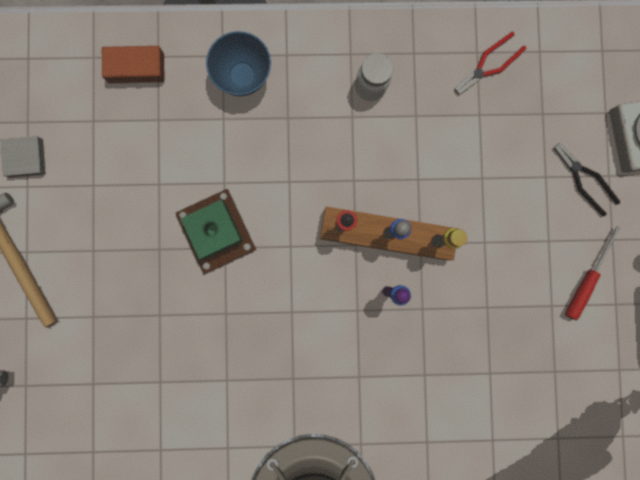

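The scene view shows three stakes in the rack: yellow at (190,185), blue collar with a steel ball at (228,200), and red cone at (273,215). The purple look-alike stands behind the rack at (253,180). In the top view the steel ball is at (401,229), purple at (401,295), and the bore at about (210,229). The steel ball with the blue collar in the middle socket is the one described. I'll measure it and confirm in a crop.

```bash
python3 - <<'E'
from h import *
S=np.load('scene0.npz');T=np.load('top0.npz')
def comp(m,near):
    n,l,st,c=cv2.connectedComponentsWithStats(m.astype(np.uint8)); 
    k=[i for i in range(1,n) if st[i,4]>15]; i=min(k,key=lambda i:np.hypot(*(c[i]-near))); return l==i,c[i],st[i]
for n,Z,b,g,col in(('scene',S,(411,258),(411,265),(225,183)),('top',T,(210,229),(210,229),(401,229))):
    im=Z['im'];hsv=cv2.cvtColor(im,cv2.COLOR_RGB2HSV);H,s,v=cv2.split(hsv)
    P=cloud(n,Z['d'])
    green=(H>55)&(H<90)&(s>50)
    m,c,st=comp(green,g); print(n,'green',c,st)
    top=m&(abs(P[...,2]-.062)<.006)
    hull=cv2.convexHull(np.argwhere(top)[:,::-1].astype(np.int32)); 
    q=P[top]; print(' top pts',len(q),q.mean(0),q.min(0),q.max(0))
    rect=cv2.minAreaRect((q[:,:2]*1000).astype(np.float32)); print(' rect',rect)
    # bore dark
    mask=np.zeros(v.shape,np.uint8);cv2.fillConvexPoly(mask,hull,1);mask=cv2.erode(mask,np.ones((5,5)))
    med=np.median(v[top]); 
    dk,c,st=comp((mask>0)&(v<med*.8),b);print(' bore px',c,st,onz(n,*c,.062))
    blue=(H>100)&(H<128)&(s>120)
    m,c,st=comp(blue,col);print(' blue',c,st,'onz .134',onz(n,*c,.134), P[m].mean(0))
    u,w=np.int32(c); print(' near cloud z max:',)
    sub=(slice(w-30,w+20),slice(u-20,u+20)); pp=P[sub].reshape(-1,3); hi=pp[(pp[:,2]>.135)&(pp[:,2]<.17)]; print(hi.mean(0) if len(hi) else None, hi.max(0))
    rk=(H>5)&(H<16)&(s>110)&(abs(P[...,2]-.04)<.006)&(abs(P[...,1]+.15)<.2)
    q=P[rk]; print(' rack',len(q),cv2.minAreaRect((q[:,:2]*1000).astype(np.float32)))
a=cv2.resize(S['im'][135:275,160:310],None,fx=4,fy=4,interpolation=2)[:,:600]
cv2.imwrite('pics/cropS.png',a[...,::-1])
b=np.hstack([cv2.resize(T['im'][185:305,310:480],(595,420),interpolation=2)]);b2=cv2.resize(T['im'][180:280,165:265],(200,200))
cv2.imwrite('pics/cropT.png',np.hstack([b,np.vstack([b2,b2*0,b2[:20]*0])])[...,::-1])
E
```

```text
scene green [411.70089286 258.22895408] [ 383  239   60   39 1568]
 top pts 1552 [0.50983758 0.17504818 0.0612334 ] [0.45714812 0.12410283 0.05684021] [0.55990694 0.22495519 0.06421901]
 rect ((508.14892578125, 174.46554565429688), (82.09440612792969, 79.3756332397461), 24.510740280151367)
 bore px [411.28571429 258.26984127] [403 254  17  10 126] [0.51154229 0.17455101 0.062     ]
 blue [224.9453125 185.15625  ] [216 179  19  12 128] onz .134 [ 0.50143446 -0.14843076  0.134     ] [ 0.50872001 -0.14407977  0.13989918]
 near cloud z max:
[ 0.50181234 -0.14723397  0.14597616] [ 0.51354752 -0.13394769  0.16053273]
 rack 2474 ((-191.4432373046875, -11.523101806640625), (251.0542755126953, 1466.463134765625), 78.51933288574219)
top green [210.59084337 229.20433735] [ 181  200   60   59 2075]
 top pts 1895 [0.50644638 0.17346627 0.0624494 ] [0.45536729 0.12241489 0.05615332] [0.55825517 0.22603974 0.06740482]
 rect ((506.69573974609375, 173.66506958007812), (80.30011749267578, 80.32391357421875), 24.07208824157715)
 bore px [209.6884058  227.24637681] [203 221  15  15 138] [0.50993092 0.17469862 0.062     ]
 blue [393.17142857 226.74285714] [391 220   8  14  35] onz .134 [ 0.49888704 -0.1397851   0.134     ] [ 0.49854652 -0.13888475  0.13846985]
 near cloud z max:
[ 0.49434256 -0.14891603  0.14891727] [ 0.51110505 -0.13515356  0.16270298]
 rack 2943 ((494.09906005859375, -150.63333129882812), (247.4332733154297, 59.31927490234375), 79.42903900146484)
```

View pics/cropS.png

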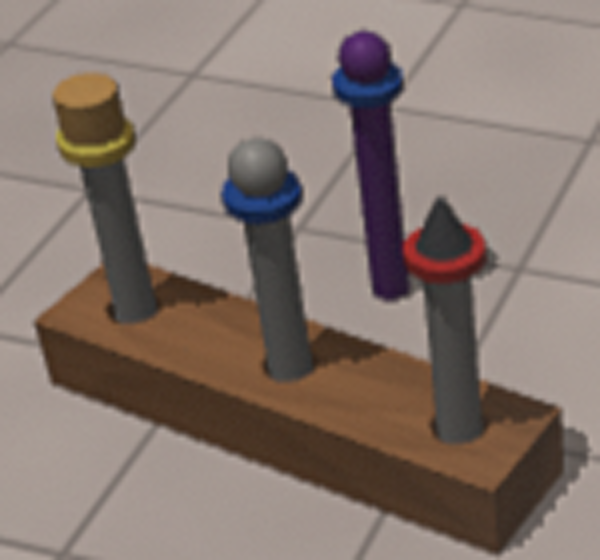

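View pics/cropT.png

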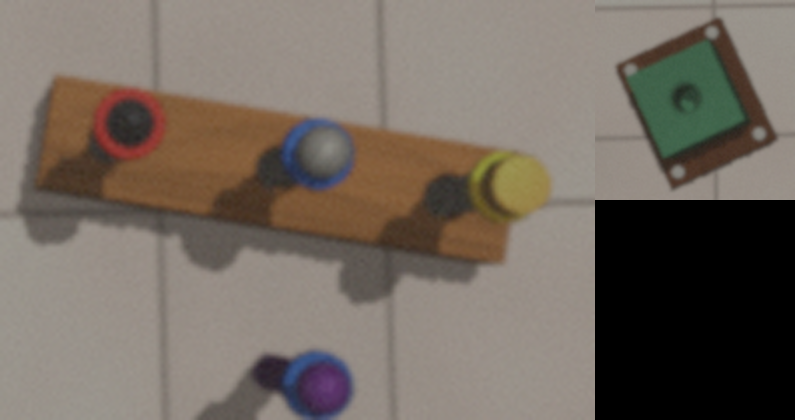

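The crops confirm the target: the steel ball with the blue collar stands in the middle socket. The purple ball stake stands outside the rack. Next I'll locate the ball and bore more precisely and work out the pre-grasp move. The tool will be pitched about 45° and come in square to the rack.

```bash
cat >> h.py <<'E'
def tri(uvs,uvt):
    c1,d1=ray('scene',*uvs);c2,d2=ray('top',*uvt);A=np.stack([d1,-d2],1);s=np.linalg.lstsq(A,c2-c1,rcond=None)[0]
    a,b=c1+s[0]*d1,c2+s[1]*d2; return (a+b)/2,np.linalg.norm(a-b)
def tool(yaw,a):
    p=np.array([np.cos(yaw),np.sin(yaw),0]); z=np.sin(a)*p-np.cos(a)*np.array([0,0,1]); y=np.array([p[1],-p[0],0]); return np.stack([np.cross(y,z),y,z],1)
def delta(grasp,yaw,a,off=.0187):
    "target grasp point & tool angles -> row in tool axes (mm, rad)"
    o=r.get_obs(); R0=R.from_rotvec(o['orientation']).as_matrix(); T=tool(yaw,a)
    tcp=np.array(grasp)+off*T[:,2]
    return np.round((R0.T@(tcp-o['tcp_pos']))*1000,1).tolist(), np.round(R.from_matrix(R0.T@T).as_rotvec(),4).tolist()
def state(off=.0187):
    o=r.get_obs();M=R.from_rotvec(o['orientation']).as_matrix();z=M[:,2]
    print('t',round(o['clock'],2),'grasp',np.round(o['tcp_pos']-off*z,4),'a',round(np.degrees(np.arctan2(np.hypot(z[0],z[1]),-z[2])),2),'yaw(y)',round(np.degrees(np.arctan2(M[0,1],-M[1,1])),2),'F',np.round(o['contact_force'],1),'w',round(o['grip_width'],4),'q',np.round(o['joints'],2))
E
python3 - <<'E'
from h import *
S=np.load('scene0.npz')['im'];T=np.load('top0.npz')['im']
print('ball',tri((224.2,177),(402.9,227.9)),onz('scene',224.2,177,.1475),onz('top',402.9,227.9,.1475))
print('collar top',onz('top',400.9,229,.134),'bore tri',tri((411.3,258.3),(209.7,227.2)))
# shank bottom at rack, scene: crop px (287,370)
print('shank base scene',onz('scene',160+287/4,135+366/4,.040))
for n,im,b in(('scene',S,(411,258)),('top',T,(210,228))):
    g=cv2.cvtColor(im,cv2.COLOR_RGB2GRAY); c=g[b[1]-14:b[1]+15,b[0]-16:b[0]+17]; print(n); print('\n'.join(' '.join('%3d'%x for x in row[::1]) for row in c[::2]))
yaw=np.radians(-10.5)
print(delta([.35,-.30,.28],yaw,np.radians(45)))
E
```

```text
ball (array([ 0.49537559, -0.15208127,  0.14593588]), np.float64(0.0022162928453982565)) [ 0.49733489 -0.14970178  0.1475    ] [ 0.49567186 -0.1527948   0.1475    ]
collar top [ 0.4949137  -0.15243528  0.134     ] bore tri (array([0.51014996, 0.17475407, 0.06067382]), np.float64(0.00035201260565815234))
shank base scene [ 0.49881855 -0.15005155  0.04      ]
scene
 89  90  90  90  90  90  90  90  89  90  92  92  92  90  89  90  91  90  91  89  91  89  91  90  91  91  91  91  89  89  89  89  89
 90  91  89  90  90  89  90  89  90  90  91  91  90  89  88  89  90  90  90  90  89  93  88  90  91  91  91  90  89  90  89  88  89
 89  89  89  91  89  90  89  90  89  90  90  90  89  89  89  90  89  89  88  90  89  89  91  88  89  88  89  89  90  88  89  89  88
 89  89  90  90  88  90  91  90  89  89  88  89  87  87  89  88  89  88  89  88  88  89  90  89  90  89  90  89  89  89  87  88  87
 88  89  91  91  89  88  88  89  88  86  83  83  83  86  83  85  86  86  89  89  89  86  87  87  89  89  89  88  88  88  87  87  88
 89  89  88  87  89  90  88  88  79  76  75  74  66  58  57  60  60  62  6
[... 2581 characters left out ...]
  89  88  83  85  87  84  81  73  68  63  59  61  69  81  86  85  84  75  76  79  84  85  86  89  85  87  89  87  85  88
 87  87  87  83  87  86  85  88  84  84  84  79  82  77  73  75  76  79  77  82  80  87  86  89  89  88  89  87  90  90  86  87  87
 83  86  84  89  86  89  83  87  87  89  87  85  83  86  87  83  85  88  83  84  88  86  85  86  91  89  91  88  86  89  85  88  86
 86  86  86  88  86  83  85  86  85  83  85  88  88  90  90  87  87  86  83  87  87  88  85  86  90  89  87  90  89  89  86  88  88
 87  86  82  83  86  87  86  88  85  85  88  87  85  87  87  91  88  89  87  85  88  86  88  88  92  89  90  89  90  87  89  87  87
([239.4, -267.2, -35.9], [-0.2087, 0.7672, 0.4998])
```

```bash
python3 - <<'E'
from h import *
print('bore2',tri((411.5,258),(210.2,228)))
P,e=tri((160+364/4,135+57/4),(310+323/3.5,185+387/3.5));print('purple',P,e)
s=np.array([.4965,-.1515]);d=P[:2]-s
row=np.array([.183,.983])
for y in(-40,-45,-50,20,25):
    T=tool(np.radians(y),0);t=T[:2,1];p=np.array([np.cos(np.radians(y)),np.sin(np.radians(y))])
    print(y,'purple lat/back',d@t,-d@p,'neigh +row',.09*row@t,-.09*row@p)
g=np.array([.4965,-.1515,.095])
T=tool(np.radians(-45),np.radians(45))
pre=g-.12*T[:,2];print('pre',pre,delta(pre,np.radians(-45),np.radians(45)))
state()
E
```

```text
bore2 (array([0.50869085, 0.17450975, 0.05987779]), np.float64(0.0006035738954581226))
purple [ 0.3857642  -0.15020171  0.1360635 ] 0.0014524162621299204
-40 purple lat/back 0.07018505472590025 0.08566306518987571 neigh +row -0.07835866381427328 0.04425066785079856
-45 purple lat/back 0.07738400747588552 0.07922006079002089 neigh +row -0.07420378561771629 0.050911688245431415
-50 purple lat/back 0.08399402120323807 0.07217414389317346 neigh +row -0.0694841718071377 0.057185239951198674
20 purple lat/back -0.039093863257524675 0.10361357295356856 neigh +row -0.07750153440035555 -0.04573525954436582
25 purple lat/back -0.047975617214576716 0.09981203733760233 neigh +row -0.07322052714826309 -0.052315926868693303
pre [ 0.4365     -0.0915      0.17985281] ([385.5, -428.8, 64.5], [-0.4441, 0.6993, 1.0685])
t 0.1 grasp [ 0.228  -0.6348  0.2491] a 0.09 yaw(y) 19.75 F [ 0.   1.1 -0.2] w 0.0854 q [ 1.12  0.48  0.02  1.56 -0.01  1.11 -0.08]
```

```bash
python3 - <<'E'
from h import *
print(delta([.38,-.09,.34],np.radians(-43),np.radians(45)))
E
```

```text
([333.3, -449.7, -95.6], [-0.4305, 0.7047, 1.0356])
```

Request:
play_rows(deltas=[[60,[0,0,-95],[0,0,0.1]],[60,[60,-80,-95],[-0.08,0.13,0.2]],[60,[110,-145,-95],[-0.16,0.26,0.38]],[60,[155,-210,-95],[-0.22,0.36,0.53]],[60,[200,-270,-95],[-0.27,0.44,0.65]],[60,[245,-330,-95],[-0.33,0.54,0.79]],[60,[290,-390,-95],[-0.38,0.62,0.91]],[60,[333,-450,-96],[-0.43,0.705,1.036]]], squeeze=60)

```text
clock: 1.1
tcp_pos: [0.3327, -0.2995, 0.316]
orientation: [2.634, -0.801, 0.852]
contact_force: [-1.1, -0.1, -0.4]
grip_width: 0.0599
```

```bash
python3 - <<'E'
from h import *
state();print(delta([.38,-.09,.34],np.radians(-43),np.radians(45)))
E
```

```text
t 1.1 grasp [ 0.3241 -0.2921  0.3309] a 37.39 yaw(y) -35.23 F [-1.1 -0.1 -0.4] w 0.0599 q [ 0.89 -0.31 -0.3   2.38 -0.02  0.41 -1.57]
([-39.8, -195.3, -61.8], [-0.0339, 0.131, 0.1504])
```

```bash
python3 - <<'E'
from h import *
print(delta([.4965,-.1515,.25],np.radians(-43),np.radians(45)))
E
```

```text
([10.7, -218.8, 87.6], [-0.0339, 0.131, 0.1504])
```

Request:
play_rows(deltas=[[60,[2,-50,20],[-0.01,0.02,0.03]],[60,[5,-100,40],[-0.015,0.05,0.06]],[60,[7,-150,60],[-0.02,0.08,0.1]],[60,[10,-195,78],[-0.03,0.11,0.13]],[60,[10.7,-218.8,87.6],[-0.034,0.131,0.15]],[60,[10.7,-218.8,87.6],[-0.034,0.131,0.15]]])

```text
clock: 1.85
tcp_pos: [0.4583, -0.1658, 0.2688]
orientation: [2.5, -0.964, 1.07]
contact_force: [-0.4, 0.4, -0.1]
grip_width: 0.06
```

```bash
python3 - <<'E'
from h import *
state();print(delta([.4965,-.1515,.25],np.radians(-43),np.radians(45)));print(delta([.4965,-.1515,.095],np.radians(-43),np.radians(45)))
im,d=r.grab_frame('scene');cv2.imwrite('pics/s1.png',im[...,::-1])
E
```

```text
t 1.85 grasp [ 0.4481 -0.1571  0.2818] a 45.84 yaw(y) -41.58 F [-0.4  0.4 -0.1] w 0.06 q [ 1.57 -0.34 -1.41  2.4   0.75  0.17 -2.96]
([-1.1, -34.9, 46.1], [-0.0345, -0.0141, 0.0002])
([-112.2, -31.2, 154.0], [-0.0345, -0.0141, 0.0002])
```

View pics/s1.png

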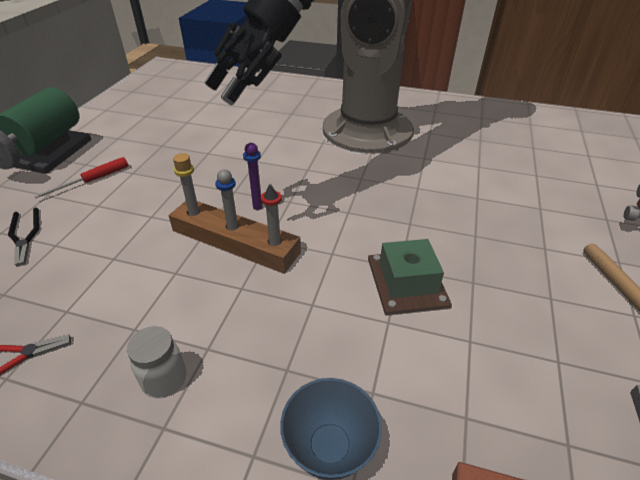

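The wide-angle view shows the gripper raised behind the rack, at about (240,75). The pose stalled with several joints at their limits, because an outward tilt this close to the base is out of range. I'll tilt the tool inward instead and approach from the far side, which also avoids the purple stake. First I'll return to a comfortable downward pose.

```bash
python3 - <<'E'
from h import *
print(delta([.58,-.17,.38],np.radians(-17),np.radians(0)))
E
```

```text
([131.4, -77.3, 4.7], [0.1505, -0.792, -0.406])
```

Request:
play_rows(deltas=[[60,[16,-10,-20],[0.02,-0.11,-0.05]],[60,[33,-19,-25],[0.04,-0.2,-0.1]],[60,[50,-29,-25],[0.06,-0.31,-0.16]],[60,[67,-39,-20],[0.08,-0.4,-0.21]],[60,[84,-49,-10],[0.1,-0.5,-0.26]],[60,[100,-60,0],[0.12,-0.6,-0.31]],[60,[116,-70,3],[0.135,-0.7,-0.36]],[60,[131,-77,5],[0.15,-0.79,-0.406]]])

```text
clock: 2.9
tcp_pos: [0.5803, -0.1701, 0.3605]
orientation: [-3.105, 0.463, 0.004]
contact_force: [-0.1, -0.0, -0.1]
grip_width: 0.06
```

```bash
python3 - <<'E'
from h import *
state();print(delta([.58,-.17,.38],np.radians(-17),np.radians(0)))
E
```

```text
t 2.9 grasp [ 0.5803 -0.1701  0.3792] a 0.18 yaw(y) -16.96 F [-0.1 -0.  -0.1] w 0.06 q [ 0.78  0.37 -0.81  1.52  0.27  1.37 -1.91]
([-0.3, 0.0, -0.8], [-0.0017, 0.0027, 0.0006])
```

```bash
python3 - <<'E'
from h import *
print(delta([.4965,-.1515,.26],np.radians(-12),np.radians(-45)))
E
```

```text
([-98.4, 8.0, 114.0], [-0.0357, -0.7822, -0.0814])
```

Request:
play_rows(deltas=[[60,[-12,1,14],[-0.004,-0.1,-0.01]],[60,[-25,2,28],[-0.009,-0.2,-0.02]],[60,[-38,3,43],[-0.014,-0.3,-0.03]],[60,[-50,4,58],[-0.018,-0.4,-0.04]],[60,[-63,5,72],[-0.023,-0.5,-0.052]],[60,[-75,6,86],[-0.027,-0.6,-0.062]],[60,[-87,7,100],[-0.032,-0.7,-0.072]],[60,[-98.4,8,114],[-0.036,-0.782,-0.081]]])

```text
clock: 3.9
tcp_pos: [0.4831, -0.1484, 0.2456]
orientation: [-2.812, 0.296, 1.172]
contact_force: [0.9, -0.6, 0.4]
grip_width: 0.0602
```

```bash
python3 - <<'E'
from h import *
state();print(delta([.4965,-.1515,.26],np.radians(-12),np.radians(-45)))
print(delta([.4965,-.1515,.095],np.radians(-12),np.radians(-45)))
E
```

```text
t 3.9 grasp [ 0.4961 -0.1512  0.2588] a 45.25 yaw(y) -12.04 F [ 0.9 -0.6  0.4] w 0.0602 q [ 0.61  0.75 -0.69  1.42  0.23  1.89 -1.92]
([-0.5, 0.2, -1.2], [-0.001, 0.0044, 0.0])
([116.7, 0.4, 115.0], [-0.001, 0.0044, 0.0])
```

Request:
play_rows(deltas=[[60,[12,0,12],[0,0,0]],[60,[24,0,24],[0,0,0]],[60,[36,0,35],[0,0.004,0]],[60,[48,0,47],[0,0.004,0]],[60,[48,0,47],[0,0.004,0]]])

```text
clock: 4.53
tcp_pos: [0.4829, -0.1486, 0.1774]
orientation: [-2.813, 0.296, 1.169]
contact_force: [-0.3, 0.8, -0.2]
grip_width: 0.0605
```

```bash
python3 - <<'E'
from h import *
state();print(delta([.4965,-.1515,.095],np.radians(-12),np.radians(-45)))
im,d=r.grab_frame('scene');im2,d=r.grab_frame('top')
a=cv2.resize(im[80:280,120:320],(400,400));b=cv2.resize(im2[150:310,320:480],(400,400))
cv2.imwrite('pics/s2.png',np.hstack([a,b])[...,::-1])
E
```

```text
t 4.53 grasp [ 0.4959 -0.1513  0.1906] a 45.12 yaw(y) -12.05 F [-0.3  0.8 -0.2] w 0.0605 q [ 0.6   0.82 -0.68  1.46  0.26  1.79 -1.93]
([68.2, 0.1, 67.0], [-0.0011, 0.0021, -0.0001])
```

View pics/s2.png

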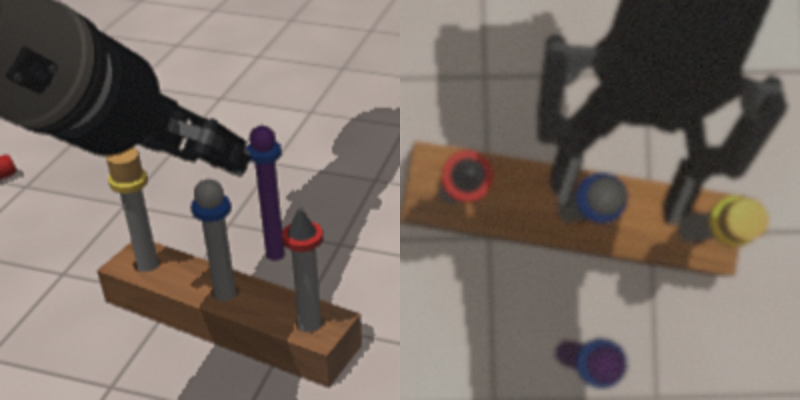

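```bash
python3 - <<'E'
from h import *
o=r.get_obs();print(proj('top',o['tcp_pos']),proj('scene',o['tcp_pos']))
im,d=r.grab_frame('top')
for n in('top',):
    H,s,v=cv2.split(cv2.cvtColor(im,cv2.COLOR_RGB2HSV)); m=((H>100)&(H<128)&(s>100)).astype(np.uint8); m[:190]=0;m[260:]=0;m[:,:380]=0;m[:,425:]=0
    pts=np.argwhere(m)[:,::-1].astype(np.float32);print(cv2.minEnclosingCircle(pts),onz('top',*cv2.minEnclosingCircle(pts)[0],.134))
E
```

```text
[404.74989815 234.10972055] [225.88273044 156.72566374]
((399.44287109375, 228.87142944335938), 9.038805961608887) [ 0.49517313 -0.15003507  0.134     ]
```

Request:
play_rows(deltas=[[52,[12,0,12],[0,0.002,0]],[52,[24,0,24],[0,0.002,0]],[52,[36,0,36],[0,0.002,0]],[52,[48,0,48],[0,0.002,0]],[52,[60,0,60],[0,0.002,0]],[52,[68,0,67],[0,0.002,0]],[52,[68,0,67],[0,0.002,0]]])

```text
clock: 5.55
tcp_pos: [0.4843, -0.1484, 0.0827]
orientation: [-2.815, 0.296, 1.164]
contact_force: [0.8, -0.2, 0.3]
grip_width: 0.0518
```

```bash
python3 - <<'E'
from h import *
state();print(delta([.4955,-.1505,.095],np.radians(-12),np.radians(-45)))
im,d=r.grab_frame('scene');im2,d=r.grab_frame('top')
a=cv2.resize(im[80:280,120:320],(400,400));b=cv2.resize(im2[150:310,320:480],(400,400))
cv2.imwrite('pics/s3.png',np.hstack([a,b])[...,::-1])
E
```

```text
t 5.55 grasp [ 0.4972 -0.1512  0.096 ] a 44.93 yaw(y) -12.04 F [ 0.8 -0.2  0.3] w 0.0518 q [ 0.59  0.93 -0.65  1.49  0.32  1.66 -1.94]
([-0.6, -0.3, 2.0], [-0.0013, -0.0011, 0.0002])
```

View pics/s3.png

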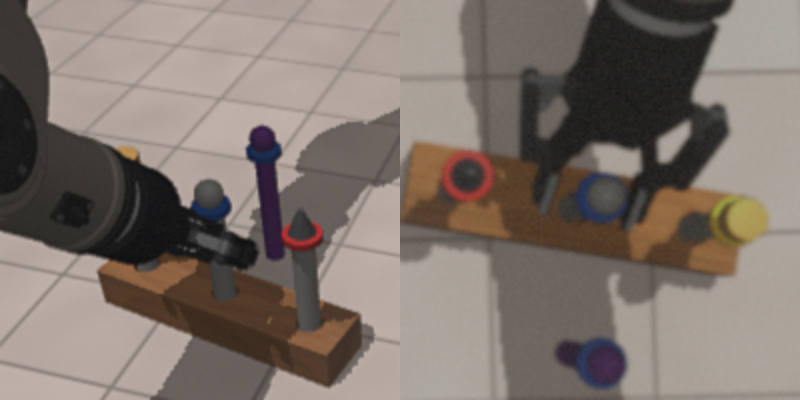

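The left panel shows the fingers straddling the shank below the blue collar at about (215,245). The right panel shows one finger on each side of the stake, at (548,190) and (637,210), with the neighbours clear. I'll close the fingers.

Request:
play_rows(deltas=[[15,[-0.6,-0.3,2],[0,0,0]],[15,[-0.6,-0.3,2],[0,0,0]],[15,[-0.6,-0.3,2],[0,0,0]],[15,[-0.6,-0.3,2],[0,0,0]],[15,[-0.6,-0.3,2],[0,0,0]],[15,[-0.6,-0.3,2],[0,0,0]]], squeeze=80)

```text
clock: 6.4
tcp_pos: [0.4833, -0.148, 0.0834]
orientation: [-2.817, 0.297, 1.162]
contact_force: [0.6, -2.3, 5.6]
grip_width: 0.0182
```

```bash
python3 - <<'E'
from h import *
state();print(delta([.4955,-.1505,.290],np.radians(-12),np.radians(-45)))
E
```

```text
t 6.4 grasp [ 0.4962 -0.1508  0.0967] a 44.83 yaw(y) -12.05 F [ 0.6 -2.3  5.6] w 0.0182 q [ 0.59  0.93 -0.65  1.5   0.32  1.66 -1.94]
([-136.9, -0.2, -136.6], [-0.001, -0.003, -0.0002])
```

Request:
play_rows(deltas=[[15,[-10,0,-10],[0,0,0]],[15,[-25,0,-25],[0,0,0]],[15,[-45,0,-45],[0,0,0]],[15,[-65,0,-65],[0,0,0]],[15,[-85,0,-85],[0,0,0]],[15,[-105,0,-105],[0,0,0]],[15,[-122,0,-122],[0,0,0]],[15,[-122,0,-122],[0,0,0]]])

```text
clock: 7.4
tcp_pos: [0.4836, -0.1477, 0.258]
orientation: [-2.82, 0.297, 1.156]
contact_force: [0.5, -0.6, -3.4]
grip_width: 0.0179
```

```bash
python3 - <<'E'
from h import *
state()
im,d=r.grab_frame('scene');np.savez('s4.npz',im=im,d=d);im2,d2=r.grab_frame('top')
a=cv2.resize(im[30:280,100:350],(400,400));b=cv2.resize(im2[140:300,320:480],(400,400))
cv2.imwrite('pics/s4.png',np.hstack([a,b])[...,::-1])
b=[.509,.1745,.062]
# waypoint: above bore, leaning 20deg; grasp 85-? above foot
print(delta([.55,.16,.31],np.radians(5),np.radians(-25)))
E
```

```text
t 7.4 grasp [ 0.4965 -0.1504  0.2713] a 44.58 yaw(y) -12.04 F [ 0.5 -0.6 -3.4] w 0.0179 q [ 0.59  0.72 -0.67  1.42  0.21  1.9  -1.91]
([-30.6, -313.0, -22.5], [-0.171, 0.3433, -0.2451])
```

View pics/s4.png

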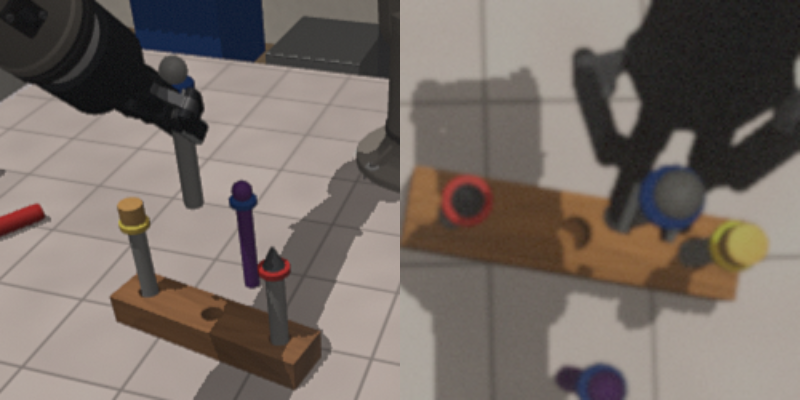

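```bash
python3 - <<'E'
from h import *
print(delta([.50,.165,.30],np.radians(8),np.radians(-25)))
E
```

```text
([-58.9, -307.0, 19.7], [-0.2012, 0.3424, -0.2883])
```

Request:
play_rows(deltas=[[15,[-8,0,-4],[0,0.03,0]],[15,[-15,-30,-5],[-0.02,0.06,-0.03]],[15,[-25,-70,-3],[-0.05,0.1,-0.07]],[15,[-34,-120,0],[-0.08,0.15,-0.12]],[15,[-42,-170,4],[-0.11,0.2,-0.16]],[15,[-50,-220,10],[-0.14,0.25,-0.21]],[15,[-56,-270,15],[-0.175,0.3,-0.25]],[15,[-59,-307,20],[-0.201,0.342,-0.288]]])

```text
clock: 8.5
tcp_pos: [0.4903, 0.1675, 0.2837]
orientation: [3.031, 0.221, -0.669]
contact_force: [0.1, 0.1, -4.0]
grip_width: 0.0179
```

```bash
python3 - <<'E'
from h import *
state()
# predicted foot from grip: stake axis fixed in tool at 45deg
print(delta([.49,.169,.19],np.radians(10),np.radians(-24.5)))
E
```

```text
t 8.5 grasp [0.4981 0.1686 0.3006] a 24.89 yaw(y) 8.32 F [ 0.1  0.1 -4. ] w 0.0179 q [ 0.21  0.57 -0.87  1.54  0.21  1.61 -2.13]
([39.5, -1.2, 103.7], [-0.0132, 0.0068, -0.0262])
```

```bash
python3 - <<'E'
from h import *
print(delta([.4805,.1695,.178],np.radians(10),np.radians(-24.5)))
E
```

```text
([36.1, -3.1, 118.5], [-0.0132, 0.0068, -0.0262])
```

Request:
play_rows(deltas=[[15,[8,-1,20],[-0.003,0.002,-0.006]],[15,[15,-1,45],[-0.007,0.003,-0.013]],[15,[22,-2,70],[-0.01,0.005,-0.02]],[15,[29,-3,95],[-0.013,0.007,-0.026]],[15,[36,-3,112],[-0.013,0.007,-0.026]],[15,[36,-3,118],[-0.013,0.007,-0.026]],[15,[36,-3,118],[-0.013,0.007,-0.026]]])

```text
clock: 9.38
tcp_pos: [0.4729, 0.1683, 0.1617]
orientation: [3.023, 0.265, -0.656]
contact_force: [0.3, -0.6, -3.2]
grip_width: 0.0181
```

```bash
python3 - <<'E'
from h import *
state()
for n in('scene','top'):
    im,d=r.grab_frame(n);np.savez(n+'5.npz',im=im,d=d)
    if n=='scene': a=cv2.resize(im[140:300,340:500],(440,440),interpolation=2)
    else: b=cv2.resize(im[160:290,150:280],(360,360),interpolation=2);b=cv2.copyMakeBorder(b,0,80,0,0,0)
cv2.imwrite('pics/s5.png',np.hstack([a,b])[...,::-1])
E
```

```text
t 9.38 grasp [0.4805 0.1696 0.1788] a 24.49 yaw(y) 10.0 F [ 0.3 -0.6 -3.2] w 0.0181 q [ 0.18  0.67 -0.84  1.7   0.3   1.39 -2.15]
```

View pics/s5.png

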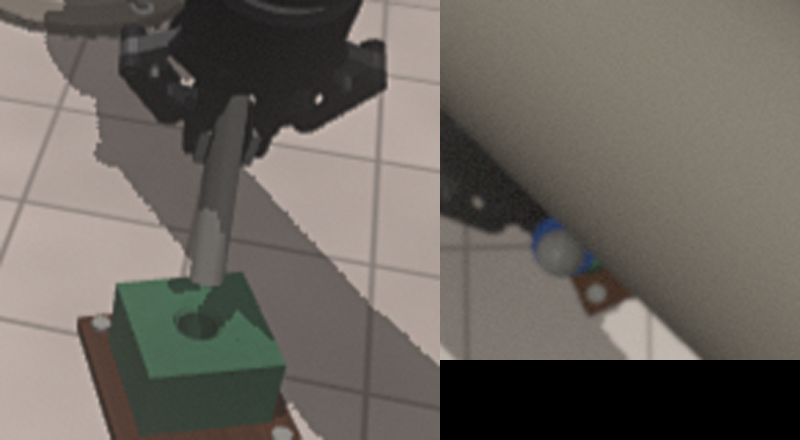

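The left panel shows the leaning stake with its foot at about (209,280), just above and behind the bore at (198,322). In the top view the arm hides the bore, and only the ball shows, at (560,248). I'll measure the shank axis and foot from the scene depth and edges.

```bash
python3 - <<'E'
from h import *
Z=np.load('scene5.npz');im=Z['im'];P=cloud('scene',Z['d'])
o=r.get_obs();M=R.from_rotvec(o['orientation']).as_matrix();g=o['tcp_pos']-.0187*M[:,2]
u=M@np.array([-np.sin(np.pi/4),0,-np.cos(np.pi/4)]);print('pred axis',u,'lean',np.degrees(np.arccos(u[2])))
foot=g-.0855*u;print('pred foot',foot,proj('scene',foot))
rel=P-foot;al=rel@u;rad=np.linalg.norm(rel-al[...,None]*u,axis=-1)
m=(rad<.02)&(al>-.012)&(al<.062)&(P[...,2]>.068)
m=cv2.morphologyEx(m.astype(np.uint8),cv2.MORPH_OPEN,np.ones((3,3)))>0
v,uu=np.nonzero(m);print('mask',len(v),v.min(),v.max())
cs=[]
for row in range(v.min(),v.max()+1):
    x=uu[v==row]; z=P[row,x]; print(row,x.min(),x.max(),np.round(np.median(al[row,x]),4),end=' | '); cs.append((row,(x.min()+x.max())/2))
print()
cs=np.array(cs); 
# cylinder axis LSQ from cloud with known radius
from scipy.optimize import least_squares
q=P[m&(al>.003)]
def res(p):
    c=foot+p[0]*M[:,0]+p[1]*M[:,1]; w=u+p[2]*M[:,0]+p[3]*M[:,1]; w/=np.linalg.norm(w); d=q-c; return np.linalg.norm(np.cross(d,w),axis=1)-.010
s=least_squares(res,[0,0,0,0],loss='soft_l1',f_scale=.002);p=s.x
w=u+p[2]*M[:,0]+p[3]*M[:,1];w/=np.linalg.norm(w);c=foot+p[0]*M[:,0]+p[1]*M[:,1]
c=c+w*((foot-c)@w);print('fit axis',w,'lean',np.degrees(np.arccos(w[2])),'foot',c,'rms',np.std(s.fun))
print('proj pred line',[proj('scene',foot+t*u).round(1) for t in(0,.03,.05)],'fit',[proj('scene',c+t*w).round(1) for t in(0,.03,.05)]); print(cs[::6])
b=np.array([.509,.1745,.062]);print('bore px',proj('scene',b))
# ball top
print('ball pred top px',proj('top',foot+.1375*u),'seen',(150+(558-440)/2.77,160+252/2.77))
E
```

```text
pred axis [-0.34625738 -0.06125998  0.9361373 ] lean 20.587332820479627
pred foot [0.51071414 0.17500662 0.09925625] [415.00303997 241.03132862]
mask 502 204 243
204 414 416 0.0608 | 205 414 425 0.061 | 206 413 425 0.0595 | 207 413 425 0.0578 | 208 413 425 0.0564 | 209 413 425 0.0546 | 210 413 425 0.0532 | 211 413 425 0.0516 | 212 413 425 0.0502 | 213 413 425 0.0483 | 214 412 424 0.0466 | 215 412 424 0.0452 | 216 412 424 0.0437 | 217 412 424 0.0423 | 218 412 424 0.0404 | 219 412 424 0.039 | 220 412 424 0.0373 | 221 411 424 0.0357 | 222 411 423 0.0337 | 223 411 423 0.0324 | 224 411 423 0.0306 | 225 411 423 0.0288 | 226 411 423 0.0273 | 227 411 423 0.0257 | 228 411 423 0.0242 | 229 410 422 0.0227 | 230 410 422 0.0209 | 231 410 422 0.0193 | 232 410 422 0.0177 | 233 410 422 0.016 | 234 410 422 0.0142 | 235 410 422 0.0123 | 236 410 421 0.0108 | 237 409 421 0.0097 | 238 409 421 0.0076 | 239 409 421 0.0061 | 240 409 421 0.004 | 241 409 421 0.0028 | 242 410 421 0.0009 | 243 412 420 -0.0007 | 
fit axis [-0.34364983 -0.04792362  0.93787426] lean 20.30242405372846 foot [0.50875793 0.17442449 0.09850972] rms 0.0009375816023654214
proj pred line [array([415., 241.]), array([417.3, 223. ]), array([418.9, 210.6])] fit [array([414.7, 240.5]), array([417.3, 222.6]), array([419.1, 210.3])]
[[204. 415.]
 [210. 419.]
 [216. 418.]
 [222. 417.]
 [228. 417.]
 [234. 416.]
 [240. 415.]]
bore px [411.46335383 257.20382648]
ball pred top px [193.31834523 250.65210018] seen (192.59927797833936, 250.97472924187724)
```

The measured axis and foot agree with the prediction to about 2 mm, with a lean of about 20.4°. I'll lower it straight down, edge-first.

Request:
play_rows(deltas=[[15,[4.1,0,9.1],[0,0,0]],[15,[8.3,0,18.2],[0,0,0]],[15,[11.6,0,25.5],[0,0,0]],[15,[13.7,0,30],[0,0,0]],[15,[15.2,0,33.5],[0,0,0]],[15,[16.6,0,36.4],[0,0,0]],[15,[17.2,0,37.8],[0,0,0]],[15,[17.2,0,37.8],[0,0,0]]])

```text
clock: 10.48
tcp_pos: [0.4735, 0.1685, 0.1208]
orientation: [3.024, 0.264, -0.654]
contact_force: [-0.2, 0.5, -4.0]
grip_width: 0.0179
```

```bash
cat >> h.py <<'E'
def pose(h=.0855,off=.0187):
    o=r.get_obs();M=R.from_rotvec(o['orientation']).as_matrix();g=o['tcp_pos']-off*M[:,2]
    u=M@np.array([-np.sin(np.pi/4),0,-np.cos(np.pi/4)]);f=g-h*u;print('foot',f.round(4),'lean',np.degrees(np.arccos(u[2])).round(2));return o,M,g,u,f
def crop(k):
    im,d=r.grab_frame('scene');np.savez('s%d.npz'%k,im=im,d=d);cv2.imwrite('pics/s%d.png'%k,cv2.resize(im[160:300,340:500],(640,560),interpolation=2)[...,::-1])
E
python3 - <<'E'
from h import *
state();pose();crop(6)
E
```

```text
t 10.47 grasp [0.4812 0.1698 0.1378] a 24.41 yaw(y) 9.97 F [-0.2  0.5 -4. ] w 0.0179 q [ 0.17  0.71 -0.82  1.72  0.33  1.32 -2.17]
foot [0.5108 0.1751 0.0577] lean 20.59
```

View pics/s6.png

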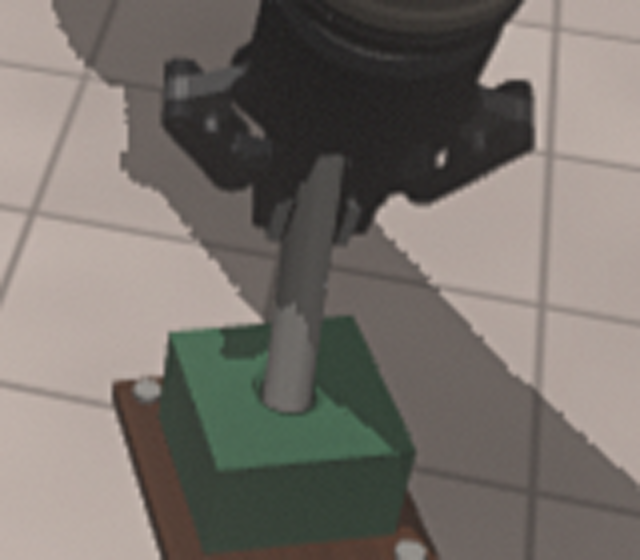

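The crop shows the foot's low edge seated at the front of the bore mouth, at about (288,405), with no contact force. The foot is computed to be about 4 mm below the mouth. Next I'll straighten it about the foot.

```bash
cat >> h.py <<'E'
def rows(leans,foots,h=.0855,off=.0187):
    "tool rows that put the foot at foots with stake lean (deg) along the current lean plane"
    o,M,g,u,f=pose(h); L0=np.degrees(np.arctan2(-u@np.cross(M[:,1],[0,0,-1.])*-1,u[2])) if 0 else np.degrees(np.arccos(u[2]))
    for L,F in zip(leans,foots):
        Rt=R.from_rotvec([0,np.radians(L-L0),0]).as_matrix(); T=M@Rt; un=T@np.array([-np.sqrt(.5),0,-np.sqrt(.5)])
        tcp=np.array(F)+h*un+off*T[:,2]
        print([np.round(M.T@(tcp-o['tcp_pos'])*1000,1).tolist(),[0,round(np.radians(L-L0),3),0]],'axis',un.round(3))
E
python3 - <<'E'
from h import *
rows([17,13,9,5,2,0,0],[[.5107,.175,.0577]]*2+[[.5103,.1748,.0572]]*2+[[.510,.1747,.0565]]*3)
E
```

```text
foot [0.5108 0.1751 0.0579] lean 20.6
[[2.7, 0.1, -3.5], [0, np.float64(-0.063), 0]] axis [-0.288 -0.051  0.956]
[[6.0, 0.1, -7.4], [0, np.float64(-0.133), 0]] axis [-0.221 -0.039  0.974]
[[9.4, 0.2, -10.5], [0, np.float64(-0.202), 0]] axis [-0.154 -0.028  0.988]
[[13.2, 0.2, -13.9], [0, np.float64(-0.272), 0]] axis [-0.086 -0.016  0.996]
[[16.2, 0.3, -15.5], [0, np.float64(-0.325), 0]] axis [-0.034 -0.006  0.999]
[[18.3, 0.3, -17.0], [0, np.float64(-0.36), 0]] axis [ 0. -0.  1.]
[[18.3, 0.3, -17.0], [0, np.float64(-0.36), 0]] axis [ 0. -0.  1.]
```

Request:
play_rows(deltas=[[15,[2.7,0.1,-3.5],[0,-0.063,0]],[15,[6.0,0.1,-7.4],[0,-0.133,0]],[15,[9.4,0.2,-10.5],[0,-0.202,0]],[15,[13.2,0.2,-13.9],[0,-0.272,0]],[15,[16.2,0.3,-15.5],[0,-0.325,0]],[15,[18.3,0.3,-17.0],[0,-0.36,0]],[15,[18.3,0.3,-17.0],[0,-0.36,0]]])

```text
clock: 11.4
tcp_pos: [0.4972, 0.1724, 0.1282]
orientation: [2.832, 0.247, -1.174]
contact_force: [-0.5, 0.2, -3.3]
grip_width: 0.0184
```

```bash
python3 - <<'E'
from h import *
state();pose()
Z=r.grab_frame('scene');im,d=Z;P=cloud('scene',d);np.savez('s7.npz',im=im,d=d)
from scipy.optimize import least_squares
o,M,g,u,foot=pose()
rel=P-foot;al=rel@u;rad=np.linalg.norm(rel-al[...,None]*u,axis=-1)
m=(rad<.018)&(al>.012)&(al<.062);q=P[m]
def res(p):
    w=np.array([p[2],p[3],1]);w/=np.linalg.norm(w);return np.linalg.norm(np.cross(q-foot-[p[0],p[1],0],w),axis=1)-.01
s=least_squares(res,[0,0,0,0],loss='soft_l1',f_scale=.002);print(len(q),'foot fit',foot[:2]+s.x[:2],'tilt deg',np.degrees(s.x[2:]))
E
```

```text
t 11.4 grasp [0.5103 0.1747 0.1414] a 45.03 yaw(y) 9.95 F [-0.5  0.2 -3.3] w 0.0184 q [ 0.08  0.93 -0.76  1.42  0.24  1.72 -2.13]
foot [0.5102 0.1747 0.0559] lean 0.05
foot [0.51   0.1748 0.0563] lean 0.04
272 foot fit [0.50924739 0.1745718 ] tilt deg [0.28958917 0.43938646]
```

Request:
play_rows(deltas=[[15,[2.5,0,2.5],[0,0,0]],[15,[5,0,5],[0,0,0]],[15,[7.5,0,7.5],[0,0,0]],[15,[10,0,10],[0,0,0]],[15,[12,0,12],[0,0,0]],[15,[14,0,14],[0,0,0]]])

```text
clock: 12.2
tcp_pos: [0.497, 0.1725, 0.1086]
orientation: [2.832, 0.247, -1.173]
contact_force: [-0.3, -0.1, -3.6]
grip_width: 0.0184
```

Request:
play_rows(deltas=[[15,[2.5,0,2.5],[0,0,0]],[15,[5,0,5],[0,0,0]],[15,[7,0,7],[0,0,0]],[15,[8.5,0,8.5],[0,0,0]],[15,[9.3,0,9.3],[0,0,0]],[15,[10,0,10],[0,0,0]],[15,[10,0,10],[0,0,0]]])

```text
clock: 13.08
tcp_pos: [0.497, 0.1725, 0.0955]
orientation: [2.832, 0.248, -1.174]
contact_force: [0.1, -1.1, 4.4]
grip_width: 0.0176
```

```bash
python3 - <<'E'
from h import *
state();pose()
E
```

```text
t 13.07 grasp [0.51   0.1748 0.1087] a 45.02 yaw(y) 9.99 F [ 0.1 -1.1  4.4] w 0.0176 q [ 0.07  0.97 -0.74  1.43  0.26  1.68 -2.12]
foot [0.51   0.1749 0.0232] lean 0.05
```

Request:
play_rows(deltas=[[15,[0.7,0,0.7],[0,0,0]],[15,[1.2,0,1.2],[0,0,0]],[15,[1.2,0,1.2],[0,0,0]]])

```text
clock: 13.45
tcp_pos: [0.497, 0.1726, 0.0954]
orientation: [2.831, 0.248, -1.175]
contact_force: [-0.2, -1.8, 9.7]
grip_width: 0.0179
```

```bash
python3 - <<'E'
from h import *
state();pose();crop(8)
E
```

```text
t 13.45 grasp [0.5101 0.1749 0.1087] a 45.06 yaw(y) 10.0 F [-0.2 -1.8  9.7] w 0.0179 q [ 0.07  0.97 -0.74  1.43  0.26  1.68 -2.12]
foot [0.51   0.1749 0.0232] lean 0.07
```

View pics/s8.png

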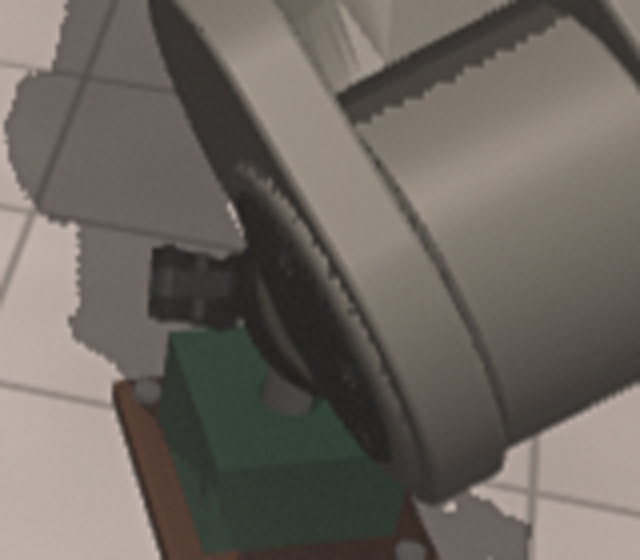

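The view shows the shank upright in the bore at about (288,390). The z motion has stopped while the push force rises, so it's bottomed out. I'll release, then back out along the tool axis.

Request:
play_rows(deltas=[[20,[0,0,0],[0,0,0]],[30,[0,0,0],[0,0,0]],[60,[0,0,0],[0,0,0]],[60,[0,0,0],[0,0,0]],[60,[0,0,0],[0,0,0]],[60,[0,0,-5],[0,0,0]],[60,[0,0,-15],[0,0,0]],[60,[0,0,-30],[0,0,0]]])

```text
clock: 14.5
tcp_pos: [0.5185, 0.1763, 0.1173]
orientation: [2.831, 0.248, -1.175]
contact_force: [0.3, -0.5, 0.0]
grip_width: 0.06
```

Request:
play_rows(deltas=[[60,[0,0,-15],[0,0,0]],[60,[0,0,-35],[0,0,0]],[60,[0,0,-60],[0,0,0]],[60,[0,0,-90],[0,0,0]],[60,[0,0,-120],[0,0,0]],[60,[-40,0,-150],[0,0.05,0]],[60,[-60,0,-170],[0,0.1,0]],[60,[-60,0,-170],[0,0.1,0]]])

```text
clock: 15.5
tcp_pos: [0.5932, 0.1907, 0.2823]
orientation: [2.91, 0.257, -1.001]
contact_force: [0.9, -0.5, 0.3]
grip_width: 0.06
```

```bash
python3 - <<'E'
from h import *
state()
im,d=r.grab_frame('scene');im2,d2=r.grab_frame('top')
P=cloud('scene',d);foot=np.array([.51,.1749,.022])
rel=P-foot;m=(np.hypot(rel[...,0],rel[...,1])<.03)&(P[...,2]>.07)&(P[...,2]<.2);q=P[m];print('z top',np.percentile(q[:,2],[50,98]) if len(q) else None)
a=cv2.resize(im[80:320,150:470],(480,360));b=cv2.resize(im2[140:320,160:480],(320,180));b=cv2.copyMakeBorder(b,0,180,0,0,0)
cv2.imwrite('pics/s9.png',np.hstack([a,b])[...,::-1])
H,s,v=cv2.split(cv2.cvtColor(im,cv2.COLOR_RGB2HSV));bl=(H>100)&(H<128)&(s>100)&m;c=np.argwhere(bl).mean(0);print('collar px',c[::-1],'exp',proj('scene',[.51,.1749,.146]))
E
```

```text
t 15.5 grasp [0.6045 0.1927 0.297 ] a 37.97 yaw(y) 10.03 F [ 0.9 -0.5  0.3] w 0.06 q [-0.36  0.75  0.02  1.13 -0.13  1.92 -1.74]
z top [0.14348614 0.17032576]
collar px [418.86290323 219.01612903] exp [419.56524516 217.68723581]
```

View pics/s9.png

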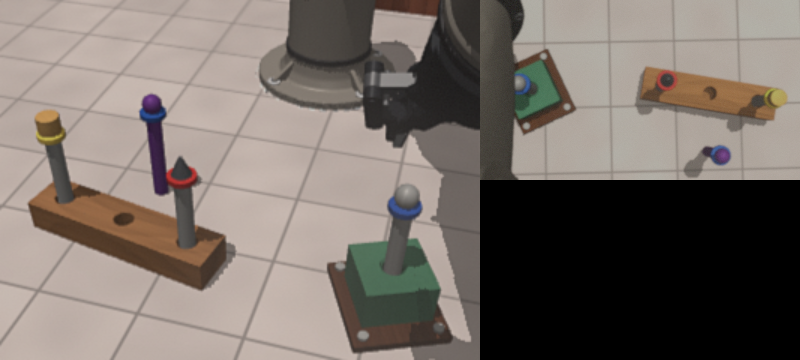

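The stake stands home and upright in the green holder, with its ball at (405,195) in the left panel and its top at about 0.170 m against 0.172 m expected. Both other stakes and the purple one are still standing, and the arm is clear.

```bash
python3 -c "
from h import *
print(r.hand_in())"
```

```text
the job is handed in; nothing more can be done
None
```

I moved the blue-collared ball stake from the rack's middle socket into the green holder, let it go fully home and handed the job in. The robot clock stood at about 15.5 s of the 54 s. `hand_in` gives no verdict, so the points below are my own checks.

- **Grasp:** My first approach, with the tool tilted outward, ran joints into their limits. I switched to a tilt of about 45° from the far side, gripped the shank and lifted it straight up.
- **Edge-first start:** I leaned the stake about 20.5° and put the low edge of its foot in the bore mouth. The foot centre was about 4 mm below the mouth by arm position, with no side force, and I held it there for more than 0.1 s.
- **Straighten and seat:** I straightened it about its foot and slid it down until it stopped. The vertical force went from about −3.5 N to +9.7 N with no further travel, and only then did I open the fingers.
- **Final checks:**
  - The ball's top measures 0.170 m against 0.172 m expected when fully home.
  - The collar is within about 1.5 px of where an upright stake should show it.
  - The flat and cone stakes, and the purple look-alike, are still standing in the pictures.
  - The gripper is well clear of everything.
- **Disagreements:** The camera and arm positions for the stake differed by up to about 2 mm, within the stated calibration. The arm put the seated foot at 23.2 mm, about 1 mm above the nominal 22 mm bottom, and I took that as uncertainty in the grip height.

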